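Show the train carriage to the toy-check camera

TASK

Set up the toy check: take the grey backdrop panel out of its wooden rack, slide it edgewise fully down into the slot of the white camera stand and let go of it. Then lift the plum train carriage off the track and hold it in the air in front of the camera, its middle above the black spot and level with the lens, roof up, its brass-coupling end pointing at the lens and tipped up about 30 degrees, not leaning to either side. Finish while still holding it there, motionless and touching nothing but the gripper, and leave the other toys where they are.

Things in the scene. Friction and masses are not known exactly. Their poses are not given: they have to be found in the camera images.
- stand: Fixed camera stand on a white base plate 110 mm wide (x), 6 mm high. Origin on the table under the centre of the plate's black spot (24 mm across); z up; +y from the spot to the camera, -y to the slot block. Yaw varies by +-0.25 rad. Grey camera housing 66 x 50 x 56 mm at y +140 to +190, z 122 to 178 mm on a post; black lens barrel, 42 mm across, ends at y +130 and looks along -y.
- stand_slot (a point): Centre of the slot's floor, 8 mm above the table, 110 mm on the -y side of the spot; axes as the stand's. The wooden slot block is 120 (x) x 40 (y) x 40 mm high; the slot runs along x, 99 mm long, 9 mm wide with a 3 mm chamfer at its mouth, 32 mm deep.
- stand_show (a point): The show point: in the air straight above the black spot, at lens height, 150 mm above the table and 130 mm in front of the lens face; axes as the stand's. The middle of the carriage (point plum_mid) must come here.
- stand_lens (a point): Centre of the lens face, 150 mm above the table; axes as the stand's.
- rack: Fixed light-wood storage rack, a block 120 (x) x 50 (y) x 30 mm high with a slot along x, 8.5 mm wide and 22 mm deep, in which the panel stands at the start. Origin: centre of its underside.
- panel: Loose backdrop panel, 100 g, upright in the rack: grey board 90 mm wide (x), 6 mm thick (y), with a dark wooden grip strip 90 x 14 x 22 mm on its top edge; 150 mm high in all. Either face may look at the camera. Origin: centre of its lower edge; z up, y through its thickness. Starts 8 mm above the table; fully down in the stand's slot its origin is at point stand_slot.
- panel_grip (a point): Centre of the panel's grip strip, 138 mm above its lower edge, 12 mm below its top; pinch here across the 14 mm thickness (panel y) from above.
- track: Fixed light-wood toy track 320 (x) x 56 (y) x 12 mm high, the two carriages stand on it. Origin: centre of its underside.
- plum: Loose plum toy carriage, 90 to 180 g: 84 mm long (x) plus an 8 mm brass coupling on the +x end only (white stripe on the roof at that end), body 36 mm wide (y), 52 mm high; four fixed wheels, 18 mm across, at x +-26 mm, 40 mm over their outsides. Origin: centre of its underside at wheel-bottom height, 12 mm above the table at the start; z to the roof. Pinch across y between the wheels, 34 mm above the origin.
- plum_mid (a point): Middle of the plum carriage, 30 mm above its origin; axes as the carriage's.
- plum_nose (a point): Tip of the plum carriage's brass coupling, 50 mm ahead of the origin (x) and 14 mm above it.
- sky: Sky-blue carriage of the same shape, on the same track; either carriage may be the one nearer the robot. Leave it. Origin as for the plum one.
- jack: Wooden jack-in-the-box, closed, 116 x 116 x 112 mm with a red lid and a small lever. Leave it. Origin: centre of its underside.
- music: Round brass music box, 80 mm across, 71 mm high with its knob. Leave it. Origin: centre of its underside.
- crown: Silver toy crown, 72 mm across, 51 mm high. Leave it. Origin: centre of its underside.
- bead1: Teal ceramic bead, 28 mm across, 20 mm high. Leave it. Origin: centre of its underside.
- bead2: A second such teal bead. Leave it. Origin: centre of its underside.
Things that resemble listed ones, but are neither listed nor needed, are in the scene too. There is more than one size of the panel; the one meant has the size given above.

How it is judged:
On the way, in this order (a step that is already met when the one before it is completed fails the run):
1. the backdrop panel stands fully down in the stand's slot and is let go, the plum carriage still on the track (z of panel in the frame of stand_slot between -0.006 and 0.006 m and horizontal distance between panel and stand_slot below 0.01 m and angle between panel's own z axis and vertical below 0.15 rad and angle between the y axis of panel and the y axis of stand, either way round below 0.15 rad and contact force between the fingers and panel below 0.1 N and distance of plum from where it was at the start of the episode below 0.03 m), for 0.2 s.
2. the plum carriage is held in the air, clear of the track (contact force between the fingers and plum above 1 N and contact force between plum and stand below 0.1 N and contact force between plum and track below 0.1 N and contact force between plum and panel below 0.1 N and contact force between plum and sky below 0.1 N and height (world z) of plum above 0.05 m), for 0.2 s.
At the end, for the whole second after the job is handed in: Panel down in the slot (within 6 mm in height, 10 mm of centre, 0.15 rad of upright), let go. Plum carriage held by the fingers alone, at rest, roof up, middle within 22 mm of the show point, coupling to the lens, 19 to 41 degrees up, sideways axis within 0.2 rad. Others moved under 30 mm (z of panel in the frame of stand_slot between -0.006 and 0.006 m and horizontal distance between panel and stand_slot below 0.01 m and angle between panel's own z axis and vertical below 0.15 rad and angle between the y axis of panel and the y axis of stand, either way round below 0.15 rad and contact force between each of the fingers, plum and panel below 0.1 N and contact force between the fingers and plum above 1 N and contact force between plum and stand below 0.1 N and contact force between plum and track below 0.1 N and contact force between plum and sky below 0.1 N and distance between plum_mid and stand_show below 0.022 m and angle between plum's own x axis and vertical between 0.86 and 1.24 rad and angle between the y axis of plum and the x axis of stand, either way round below 0.2 rad and angle between plum's own z axis and vertical below 0.8 rad and horizontal distance between plum_nose and stand_lens below 0.125 m and linear speed of plum below 0.02 m/s and angular speed of plum below 0.2 rad/s and distance of each of sky, jack, music, crown, bead1, bead2 from where it was at the start of the episode below 0.03 m); the arm keeps its last pose, push and grip.
It fails at once if another toy (sky-blue carriage, jack-in-the-box, music box, crown or bead) is moved by 30 mm or more (distance of any of sky, jack, music, crown, bead1, bead2 from where it was at the start of the episode above 0.03 m).
It also fails if it takes over 58 s, if anything falls off the work surface, if the arm or the gripper's body presses on something with over 40 N, if the wrist force passes 120 N, or if a joint passes its speed limit or range.

ROBOT

A 6-joint arm with a two-finger parallel gripper is mounted at the origin on the work surface. World frame = base frame: x ahead of the robot, y to its left, z up, the work surface at z = 0. Lengths are in m, angles in rad, forces in N, time in s.
With the tool pointing down it reaches from about 0.35 to 0.775 m from the base axis. Payload 5.5 kg.
Tool frame: the origin (TCP) lies at the very end of the fingers, on their centre line; the grasp point (between the pads) lies 19 mm behind it; z points along the fingers, y is the line along which they close (so a half turn about z gives the same grasp; the last joint's range is limited). The gripper opens to 85 mm and grips with 20 to 120 N. Pads are 22 mm wide; open, the fingers measure 114 mm over their backs; the gripper's body (76 mm by 85 mm) begins 54 mm behind the grasp point. The pads swing forward as they close: fully open they stand 13 mm farther back than shut.
Start: joints at [1.206, 0.313, 0.046, 1.304, 0, 1.431], TCP at [0.128, 0.561, 0.231] pointing down, gripper open.
Joint ranges: [-2.76, 2.76], [-0.86, 1.69], [-1.03, 1.26], [-2.2, 2.34], [-1.47, 1.5], [-3.14, 3.14]. Speed limits (rad/s): [2.57, 2.57, 3.14, 3.14, 3.14, 3.14].

INTERFACE

Orientations are given as a unit quaternion [w, x, y, z].
In Python, from workcell import env gives the robot as it stands. The module is installed in compiled form; this text tells all that it offers.
- The arm moves only by the tool jog_arm, never from a script. Its argument "rows" is a list of rows, each a list of 6 numbers: the shift along the world's x, y, z in units of 40 mm (1.0 is 40 mm), then the turn, a rotation vector about the world's x, y, z in units of 6 degrees (1.0 is 6 degrees). In form: [[x, y, z, wx, wy, wz], ...]. A call has 1 to 12 rows; each row is the pose to reach, as a shift and turn from the pose commanded when the call began; what a row does not reach only later rows make up. A row lasts 1/12 s, in which the tool goes at most 41.7 mm and 7.16 degrees, less where a joint would pass 70% of its speed; a pose out of reach is approached as far as the arm can. A call with a gripper value outside its range is refused whole. "jaw" is the gripper command: -1 is fully open, 1 is shut, values between are in proportion, set as the call begins (left out, the last holds). The fingers move at their own pace and stop on an object; "force" is the grip in N (left out, the last holds). Time passes only in rows, so rows that repeat a pose let the fingers close. It gives the time, the measured TCP pose, the force, the opening and the grip force at its end, in the units of the state.
- env.get_state(): the state, without advancing time (a new reading comes with each control period).
- env.read_camera(name): name is "side" or "top"; returns a dict with "pixels" (384x512x3 uint8, red, green, blue), "mtx" (3x3 intrinsics, pixels), "cam_to_world" (4x4, takes a point from camera to world coordinates). Camera axes: x right, y up, looking along -z (the intrinsics and any distortion apply to the point x, -y, -z); pixel columns grow to the right and rows downward; lengths in m; the calibration is good to about 2 mm. A picture is of the moment at which its call begins. There is no depth.
- env.hand_in(): hands the job in; it is judged then, once.
The state is a dict: "clock": time; "joint_pos": joint angles; "qvel": joint speeds; "tau": joint torques, N m; "tcp_pos": TCP position; "orientation": TCP orientation; "wrist_force": force on the tool from outside, world axes, zero at the start; "ft_torque": the same for the moment, N m; "finger_gap": finger opening in m; "grip_force": force on a finger pad.
Only numpy, scipy, OpenCV 4.12 (cv2) and the standard library are available. Lean on these libraries where they do the work, as an engineer would, in place of code of your own. Each camera call takes 0.05 s, during which the arm holds its last target. There are 200 camera calls.

## Working session

There is one attempt and no reset: what is moved stays moved. The work goes in short steps, Python scripts to look and compute and a tool call to move; the robot and the scene stay as the last step left them, time stands still between calls to the robot, and variables do not carry over. Pictures are saved under pics/ and viewed, at most 10 in all, crops included, and the job is handed in when it is done.

Besides the shell and the picture viewer there is one more tool, called after "Emit:" as name(argument=value, ...) on one line, values as JSON. jog_arm: Moves the arm, as the interface text tells. Its arguments: {"type":"object","properties":{"rows":{"type":"array","items":{"type":"array","items":{"type":"number"}}},"jaw":{"type":"number"},"force":{"type":"number"}},"required":["rows"]}

```bash
mkdir -p pics
python3 - <<'E'
from workcell import env
import cv2,numpy as np
np.set_printoptions(precision=4,suppress=True)
for n in("side","top"):
    c=env.read_camera(n); cv2.imwrite(f"pics/{n}0.png",c["pixels"][:,:,::-1]); print(n,c["mtx"],c["cam_to_world"],[k for k in c])
    np.savez(f"{n}0.npz",**{k:v for k,v in c.items()})
print(env.get_state())
E
```

```text
side [[379.2032   0.     252.7879]
 [  0.     379.2032 184.5665]
 [  0.       0.       1.    ]] [[-0.993   0.0745 -0.0918  0.4655]
 [-0.1175 -0.535   0.8366  0.7437]
 [ 0.0132  0.8415  0.54    0.6268]
 [ 0.      0.      0.      1.    ]] ['pixels', 'mtx', 'cam_to_world']
top [[407.1282   0.     248.7353]
 [  0.     407.1282 191.6122]
 [  0.       0.       1.    ]] [[ 0.0226  0.9986 -0.0474  0.4939]
 [-0.9997  0.0229  0.0045 -0.0601]
 [ 0.0056  0.0473  0.9989  1.3801]
 [ 0.      0.      0.      1.    ]] ['pixels', 'mtx', 'cam_to_world']
{'clock': 0.1, 'joint_pos': array([ 1.2064,  0.3139,  0.0451,  1.3036, -0.    ,  1.4312]), 'qvel': array([-0.0007, -0.001 ,  0.0021, -0.0003, -0.0022,  0.0019]), 'tau': array([  0.0018, -48.1724,  29.9245,   0.0127,  -0.0001,   0.    ]), 'tcp_pos': array([0.128 , 0.5601, 0.2305]), 'orientation': array([-0.0002,  0.1121,  0.9937, -0.0008]), 'wrist_force': array([-0.3848,  0.4662, -0.2253]), 'ft_torque': array([ 0.0227,  0.0471, -0.0154]), 'grip_force': 0.0, 'finger_gap': 0.08532553001032916}
```

View pics/side0.png

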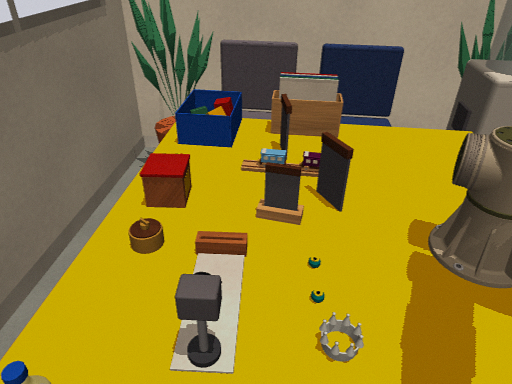

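View pics/top0.png

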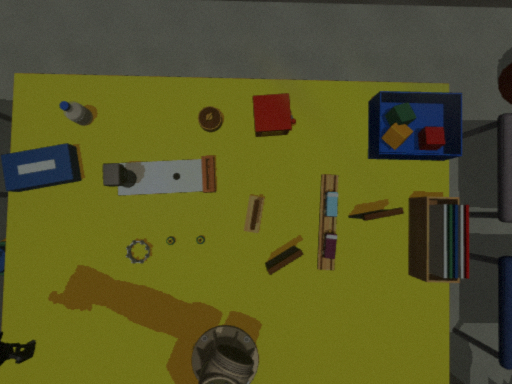

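The side view shows the racked panel at about (282,190), the slot block at (221,243), and the carriages at (273,157) sky and (313,159) plum. In the top view the rack is at (255,212), the slot block at (208,174), the spot at (177,177), plum at (330,246) and sky at (331,204). Next I'll zoom in.

Run:
```python
import cv2,numpy as np
t=cv2.imread("pics/top0.png");s=cv2.imread("pics/side0.png")
def z(im,x0,y0,w,h,k):return cv2.convertScaleAbs(cv2.resize(im[y0:y0+h,x0:x0+w],None,fx=k,fy=k,interpolation=cv2.INTER_NEAREST),alpha=1.6)
cv2.imwrite("pics/tz.png",z(t,96,145,266,135,3))
a=z(s,220,80,140,150,4); cv2.imwrite("pics/sz.png",a)
```

```text
(no output)
```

View pics/tz.png

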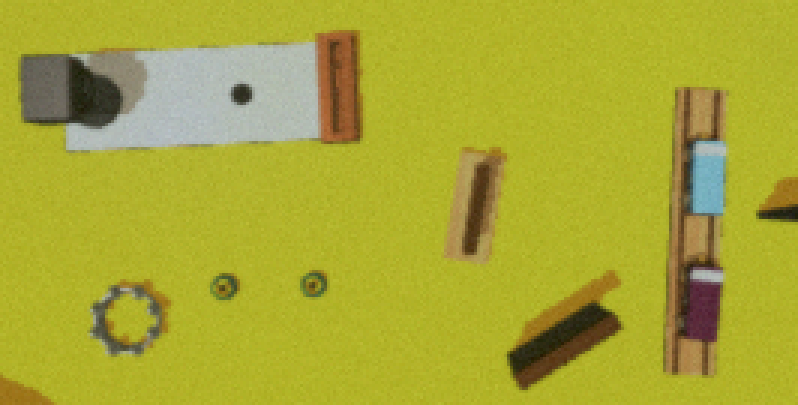

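View pics/sz.png

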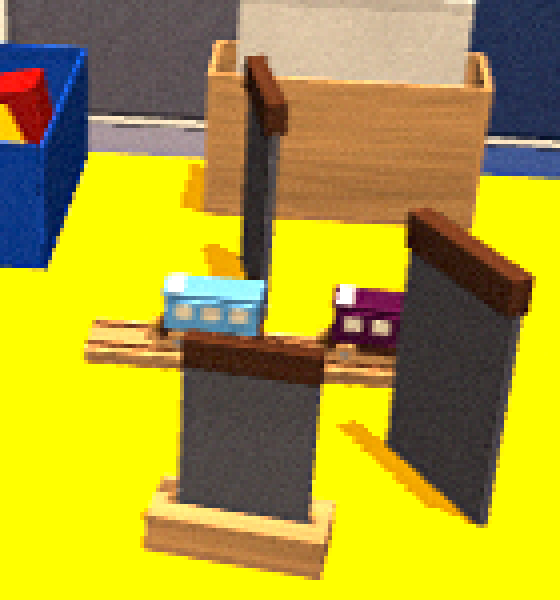

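The top crop shows the spot at zoom (241,94), the slot in the block at (338,86), the panel strip at (478,210) and the plum roof at (704,304). Both white roof stripes face up in the image, so the couplings point to +x. Next I'll measure with masks.

```bash
cat > h.py <<'E'
import cv2,numpy as np
np.set_printoptions(precision=4,suppress=True)
def ray(c,uv,z):
    uv=np.atleast_2d(uv).astype(float);K=c["mtx"];T=c["cam_to_world"]
    d=np.c_[(uv[:,0]-K[0,2])/K[0,0],-(uv[:,1]-K[1,2])/K[1,1],-np.ones(len(uv))]@T[:3,:3].T
    return T[:3,3]+d*((z-T[2,3])/d[:,2])[:,None]
def proj(c,p):
    T=c["cam_to_world"];q=(np.atleast_2d(p)-T[:3,3])@T[:3,:3];K=c["mtx"]
    return np.c_[K[0,2]+K[0,0]*q[:,0]/-q[:,2],K[1,2]-K[1,1]*q[:,1]/-q[:,2]]
def box(c,m,z,name=""):
    n,l,s,_=cv2.connectedComponentsWithStats(m.astype(np.uint8))
    if n<2: print(name,"none");return
    i=1+s[1:,4].argmax(); v,u=np.nonzero(l==i)
    P=ray(c,np.c_[u,v],z)[:,:2]
    (cx,cy),(w,h),a=cv2.minAreaRect((P*1000).astype(np.float32))
    C=np.cov(P.T);e,V=np.linalg.eigh(C);d=V[:,1]
    L=np.sqrt(12*e)
    print(name,"n",len(u),"centroid",P.mean(0),"rectc",cx/1e3,cy/1e3,"size",w,h,"ang(long)",np.degrees(np.arctan(d[1]/d[0])),"eqsize",L)
    return P
E
cat > m.py <<'E'
from h import *
c=dict(np.load("top0.npz"));im=c["pixels"];hsv=cv2.cvtColor(im,cv2.COLOR_RGB2HSV);H,S,V=[hsv[...,i].astype(int) for i in range(3)]
def win(u0,v0,u1,v1):
    m=np.zeros(H.shape,bool);m[v0:v1,u0:u1]=1;return m
for n,p in dict(spot=(177,176),plate=(160,180),block=(205,160),slot=(209,174),strip=(255,215),rack=(249,215),plum=(330,248),sky=(332,208),yellow=(230,200)).items():print(n,hsv[p[1],p[0]])
w=win(165,165,190,190);box(c,w&(V<90),.006,"spot")
w=win(196,150,222,196);box(c,w&~((H>22)&(H<40)&(S>150))&(S>100),.04,"block")
box(c,w&(V<90)&win(203,155,214,192),.04,"slot")
w=win(115,150,204,200);box(c,w&(S<70)&(V>90),.006,"plate")
w=win(240,190,270,240);box(c,w&(V<75),.158,"strip");box(c,w&~((H>24)&(H<40)&(S>170)),.03,"rack")
w=win(310,160,345,285)
box(c,w&((H>140)&(H<175))&(S>60),.064,"plum");box(c,w&(H>85)&(H<115)&(S>50),.064,"sky")
E
python3 m.py
```

```text
spot [23 77 30]
plate [ 85  13 117]
block [ 14 176  81]
slot [ 13 170  87]
strip [ 17 187  49]
rack [ 22 130 114]
plum [168 134  59]
sky [ 97  97 116]
yellow [ 30 197 110]
spot n 43 centroid [0.6069 0.1809] rectc 0.6064349365234375 0.18085450744628906 size 20.428327560424805 20.27504539489746 ang(long) 84.76837921851872 eqsize [0.0215 0.0223]
block n 515 centroid [0.615  0.0676] rectc 0.6144471435546875 0.07108917236328124 size 122.51264953613281 55.943809509277344 ang(long) 2.84265274580615 eqsize [0.0467 0.122 ]
slot n 132 centroid [0.6163 0.0718] rectc 0.6144077758789063 0.07130500793457031 size 102.70817565917969 16.511625289916992 ang(long) 3.5455417850420914 eqsize [0.0146 0.1096]
plate n 2123 centroid [0.6004 0.212 ] rectc 0.60269677734375 0.23631683349609375 size 108.56963348388672 284.2104187011719 ang(long) -78.94819185682493 eqsize [0.1086 0.2482]
strip n 149 centroid [ 0.4845 -0.0842] rectc 0.48500454711914065 -0.08434046173095704 size 15.880313873291016 91.59115600585938 ang(long) -9.110846723568228 eqsize [0.0149 0.0887]
rack n 584 centroid [ 0.4875 -0.0848] rectc 0.4896771545410156 -0.08493280029296875 size 51.163238525390625 128.9062042236328 ang(long) -8.483496365757146 eqsize [0.051  0.1251]
plum n 168 centroid [ 0.3815 -0.3307] rectc 0.3808426818847656 -0.33124261474609373 size 29.70267105102539 59.79900360107422 ang(long) -5.003464291893356 eqsize [0.0295 0.0602]
sky n 205 centroid [ 0.5162 -0.3334] rectc 0.51750341796875 -0.33305422973632814 size 61.464298248291016 32.40809631347656 ang(long) 0.9156239218407379 eqsize [0.0348 0.0618]
```

Emit:
jog_arm(rows=[[0.2,-0.35,0,0,0,0.05],[0.6,-1.1,0,0,0,0.1],[1.05,-1.9,0,0,0,0.15],[1.5,-2.7,0,0,0,0.2],[1.95,-3.5,0,0,0,0.25],[2.4,-4.3,0,0,0,0.3],[2.85,-5.1,0,0,0,0.35],[3.3,-5.9,0,0,0,0.4],[3.75,-6.7,0,0,0,0.45],[4.2,-7.5,0,0,0,0.5],[4.65,-8.3,0,0,0,0.55],[5.1,-9.1,0,0,0,0.6]], jaw=-1)

```text
clock: 1.1
tcp_pos: [0.3324, 0.1949, 0.2312]
orientation: [-0.0, 0.081, 0.997, 0.0]
wrist_force: [0.5, -0.2, -0.2]
finger_gap: 0.085
grip_force: 0.0
```

Emit:
jog_arm(rows=[[0.45,-0.8,0,0,0,0],[0.9,-1.6,0,0,0,0],[1.35,-2.4,0,0,0,0],[1.8,-3.2,0,0,0,0],[2.25,-4.0,0,0,0,0],[2.7,-4.8,0,0,0,0],[3.15,-5.6,0,0,0,0],[3.5,-6.3,0,0,0,0],[3.7,-6.8,0,0,0,0],[3.83,-7.0,0,0,0,0],[3.83,-7.0,0,0,0,0],[3.83,-7.0,0,0,0,0]])

```text
clock: 2.1
tcp_pos: [0.4848, -0.0831, 0.2308]
orientation: [-0.001, 0.081, 0.997, 0.0]
wrist_force: [-1.1, -0.2, 0.2]
finger_gap: 0.0857
grip_force: 0.0
```

```bash
cat >> m.py <<'E'
print('----')
w=win(318,225,345,275);pl=(((H>140)&(H<178))|((S<60)&(V>100)))
box(c,w&pl,.064,"plum+stripe")
w=win(318,180,345,222);box(c,w&(((H>85)&(H<115))|((S<60)&(V>100))),.064,"sky+stripe")
w=win(315,165,345,280);box(c,w&~((H>25)&(H<40)&(S>150)),.012,"track")
s=dict(np.load("side0.npz"));h=cv2.cvtColor(s["pixels"],cv2.COLOR_RGB2HSV);
w=win(255,160,305,185);
# plate long edges via S channel half crossing
E1=[];E2=[]
for u in range(135,198,2):
    col=S[:,u].astype(float)
    for L,(a,b) in ((E1,(150,172)),(E2,(182,205))):
        g=np.abs(np.diff(col[a:b]));g[g<15]=0
        if g.sum()>60:L.append((u,a+.5+(g*np.arange(len(g))).sum()/g.sum()))
for L in(E1,E2):
    P=ray(c,np.array(L),.006)[:,:2];f=cv2.fitLine((P*1000).astype(np.float32),cv2.DIST_HUBER,0,.01,.01).ravel();print("plate edge yaw",np.degrees(np.arctan(-f[0]/f[1])),f[2:])
E
python3 m.py | sed -n '/----/,$p'
python3 -c "
from workcell import env
s=env.get_state();print(s['clock'],s['tcp_pos'],s['orientation'],s['joint_pos'])"
```

```text
----
plum+stripe n 229 centroid [ 0.3892 -0.3318] rectc 0.3887733154296875 -0.3326877136230469 size 32.84840393066406 75.55744934082031 ang(long) -5.424302105392044 eqsize [0.031  0.0767]
sky+stripe n 260 centroid [ 0.5236 -0.3342] rectc 0.5226282958984375 -0.3346071166992188 size 77.7332534790039 35.653507232666016 ang(long) -2.4966219236298652 eqsize [0.0351 0.0776]
track n 1653 centroid [ 0.464  -0.3335] rectc 0.46504400634765625 -0.33411376953125 size 63.95038604736328 319.4077453613281 ang(long) -1.675625279709552 eqsize [0.0583 0.3176]
plate edge yaw 4.309478 [661.5416 186.6096]
plate edge yaw 4.1153426 [549.0245 207.3167]
2.1 [ 0.48484065 -0.08305206  0.23082352] [-7.82388908e-04  8.12080418e-02  9.96696754e-01  4.71688873e-04] [-3.33334240e-01  1.53990023e-01 -1.61098986e-01  1.25745792e+00
  5.23353745e-04 -1.70739499e-01]
```

Emit:
jog_arm(rows=[[0,-0.03,-0.4,0,0,0],[0,-0.03,-1.0,0,0,0],[0,-0.03,-1.6,0,0,0],[0,-0.03,-2.1,0,0,0],[0,-0.03,-2.4,0,0,0],[0,-0.03,-2.55,0,0,0],[0,-0.03,-2.6,0,0,0],[0,-0.03,-2.6,0,0,0],[0,-0.03,-2.6,0,0,0]])

```text
clock: 2.85
tcp_pos: [0.4858, -0.0842, 0.1283]
orientation: [0.001, 0.08, 0.997, -0.0]
wrist_force: [-0.2, -0.2, 0.6]
finger_gap: 0.0855
grip_force: 0.0
```

Emit:
jog_arm(rows=[[0,0,0,0,0,0],[0,0,0,0,0,0],[0,0,0,0,0,0],[0,0,0,0,0,0],[0,0,0,0,0,0],[0,0,0,0,0,0],[0,0,0,0,0,0],[0,0,0,0,0,0],[0,0,0,0,0,0],[0,0,0,0,0,0]], jaw=1, force=40)

```text
clock: 3.68
tcp_pos: [0.4856, -0.0848, 0.1275]
orientation: [0.0, 0.081, 0.997, -0.0]
wrist_force: [0.2, 0.9, 1.7]
finger_gap: 0.0133
grip_force: 40.2
```

Emit:
jog_arm(rows=[[0,0,0.2,0,0,0],[0,0,0.6,0,0,0],[0,0,1.1,0,0,0],[0,0,1.5,0,0,0],[0,0,1.7,0,0,0],[0,0,1.75,0,0,0]])

```text
clock: 4.18
tcp_pos: [0.4862, -0.0849, 0.199]
orientation: [0.001, 0.081, 0.997, -0.0]
wrist_force: [0.8, 0.1, -1.3]
finger_gap: 0.0137
grip_force: 39.8
```

Emit:
jog_arm(rows=[[0.1,0.12,0,0,0,0.07],[0.4,0.48,0,0,0,0.28],[0.8,0.97,0,0,0,0.56],[1.2,1.45,0,0,0,0.83],[1.6,1.94,0,0,0,1.11],[2.0,2.42,0,0,0,1.39],[2.4,2.91,0,0,0,1.67],[2.8,3.39,0,0,0,1.95],[3.1,3.75,0,0,0,2.16],[3.22,3.9,0,0,0,2.24],[3.22,3.9,0,0,0,2.24],[3.22,3.9,0,0,0,2.24]])

```text
clock: 5.18
tcp_pos: [0.6134, 0.0715, 0.196]
orientation: [-0.001, -0.036, 0.999, -0.0]
wrist_force: [1.4, 0.1, -0.0]
finger_gap: 0.0136
grip_force: 39.8
```

Run:
```python
from workcell import env
import cv2,numpy as np
for n in("side","top"):
    c=env.read_camera(n); np.savez(f"{n}1.npz",**c)
    x0,y0,w,h={"side":(160,70,110,190),"top":(170,130,80,95)}[n]
    z=cv2.resize(c["pixels"][y0:y0+h,x0:x0+w,::-1],None,fx=3 if n=="side" else 6,fy=3 if n=="side" else 6,interpolation=cv2.INTER_NEAREST)
    if n=="side":a=z
    else:b=z
H=max(a.shape[0],b.shape[0]);p=lambda i:cv2.copyMakeBorder(i,0,H-i.shape[0],0,0,cv2.BORDER_CONSTANT)
cv2.imwrite("pics/c1.png",cv2.convertScaleAbs(cv2.hconcat([p(a)[:, :320],p(b)[:, :480]]),alpha=1.5))
s=env.get_state();print(s['clock'],s['tcp_pos'],s['orientation'],s['wrist_force'],s['finger_gap'])
```

```text
5.2833 [0.61328671 0.07067247 0.19681356] [-7.50839148e-04 -3.58123767e-02  9.99358247e-01 -7.00665175e-05] [-0.8019996  -0.29310384 -1.15089984] 0.013256643115398018
```

View pics/c1.png

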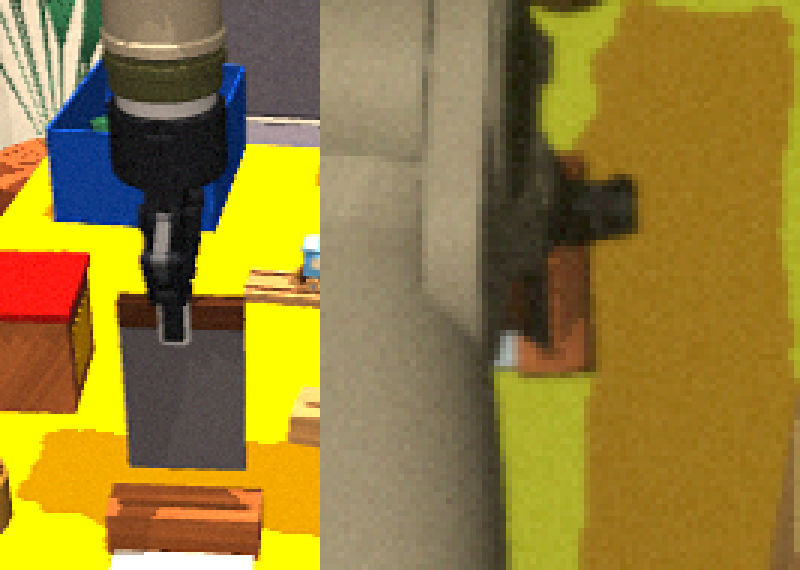

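The left crop shows the panel held upright over the block, with its lower corners at about (130,467) and (245,468) and the block's front top edge from (107,487) to (264,490). I'll measure the panel against the slot in the side view.

```bash
cat > m2.py <<'E'
from h import *
c=dict(np.load("side1.npz"));hsv=cv2.cvtColor(c["pixels"],cv2.COLOR_RGB2HSV).astype(int);H,S,V=[hsv[...,i] for i in range(3)]
th=np.radians(4.15);ex=np.array([np.cos(th),np.sin(th),0]);ey=np.array([-ex[1],ex[0],0]);slot=np.array([.6145,.0712,0])
print("exp block top corners",proj(c,[slot+sx*.06*ex+sy*.02*ey+[0,0,.04] for sx,sy in((1,1),(-1,1),(1,-1),(-1,-1))]))
print("exp slot mouth ends",proj(c,[slot+sx*.0495*ex+sy*.0045*ey+[0,0,.04] for sx,sy in((1,1),(-1,1),(1,-1),(-1,-1))]))
t=np.array([.6133,.0707,.0778])
print("exp panel bottom front corners",proj(c,[t+sx*.045*ex+.003*ey for sx in(1,-1)]), "strip top front",proj(c,[t+sx*.045*ex+.007*ey+[0,0,.15] for sx in(1,-1)]))
for r in(185,195,205,215,222):
    g=S[r,190:255]<75; u=np.nonzero(g&(V[r,190:255]<140))[0]; print("row",r,190+u.min(),190+u.max())
for u in(206,212,220,228,236,240):
    print("col",u,[(r,tuple(hsv[r,u])) for r in range(222,230)] if u==220 else "", "panel bottom",200+np.nonzero(S[200:235,u]<75)[0].max(), "V226-262",V[226:262,u])
E
python3 m2.py
```

```text
exp block top corners [[193.4106 241.3942]
 [245.1351 243.4878]
 [196.3557 230.3315]
 [246.1761 232.3021]]
exp slot mouth ends [[199.021  237.1865]
 [241.0709 238.8731]
 [199.6463 234.6958]
 [241.3428 236.3596]]
exp panel bottom front corners [[200.5955 224.1383]
 [239.6503 225.6627]] strip top front [[195.8694 168.6367]
 [239.1059 170.1272]]
row 185 201 240
row 195 202 240
row 205 202 240
row 215 203 240
row 222 204 241
col 206  panel bottom 224 V226-262 [167 164 165 165 166 119 100 102 102 115 103  86  94 114 112 108  98  90
  95  96  93  98  88  86  91  83  89 100 134 214 216 212 213 215 211 212]
col 212  panel bottom 225 V226-262 [169 166 163 162 166 130 102 102  99 113 108  84  85 109 164 159 164 100
 100 105 103 104 104  96  94  97  90 118 216 214 214 212 216 214 215 213]
col 220 [(222, (np.int64(176), np.int64(31), np.int64(57))), (223, (np.int64(4), np.int64(34), np.int64(52))), (224, (np.int64(168), np.int64(22), np.int64(58))), (225, (np.int64(131), np.int64(39), np.int64(52))), (226, (np.int64(20), np.int64(238), np.int64(120))), (227, (np.int64(21), np.int64(255), np.int64(166))), (228, (np.int64(22), np.int64(253), np.int64(165))), (229, (np.int64(21), np.int64(255), np.int64(164)))] panel bottom 225 V226-262 [120 166 165 164 164 156  95  98 100 119 116  87  79 135 183 175 183 106
 102 105 102 103 106  97  89  93  91  85 218 216 212 215 210 213 214 214]
col 228  panel bottom 225 V226-262 [ 99 167 167 163 165 168 114  95 104 117 126 103  79  99 183 189 187 121
 103 107 100 102 106 104  94  88  93  89 163 214 216 215 213 211 211 213]
col 236  panel bottom 225 V226-262 [ 76 167 164 159 165 163 125 143 101 108 124 118  90  73 178 194 189 153
 108 111 102 100 102 103 100  87  90  90 123 219 215 213 213 213 213 213]
col 240  panel bottom 226 V226-262 [ 63 162 165 162 162 164 129 152 165 182 168 154  94  81 161 199 189 160
 101 109 106 100 100 100  97  92  89  89  79 219 219 216 212 212 215 214]
```

Emit:
jog_arm(rows=[[0.03,0.01,-0.2,0,0,0],[0.03,0.01,-0.5,0,0,0],[0.03,0.01,-0.8,0,0,0],[0.03,0.01,-0.95,0,0,0],[0.03,0.01,-1.05,0,0,0],[0.03,0.01,-1.1,0,0,0],[0.03,0.01,-1.15,0,0,0],[0.03,0.01,-1.2,0,0,0],[0.03,0.01,-1.2,0,0,0]])

```text
clock: 6.03
tcp_pos: [0.6156, 0.0717, 0.1494]
orientation: [0.0, -0.036, 0.999, -0.0]
wrist_force: [-0.4, 0.5, -1.5]
finger_gap: 0.0134
grip_force: 39.7
```

Emit:
jog_arm(rows=[[0,0,-0.1,0,0,0],[0,0,-0.2,0,0,0],[0,0,-0.3,0,0,0],[0,0,-0.4,0,0,0],[0,0,-0.46,0,0,0],[0,0,-0.5,0,0,0],[0,0,-0.54,0,0,0],[0,0,-0.57,0,0,0],[0,0,-0.57,0,0,0]])

```text
clock: 6.78
tcp_pos: [0.6155, 0.0717, 0.1276]
orientation: [0.0, -0.036, 0.999, -0.0]
wrist_force: [-1.8, -0.5, 4.7]
finger_gap: 0.0135
grip_force: 40.5
```

Emit:
jog_arm(rows=[[0,0,0,0,0,0],[0,0,0,0,0,0],[0,0,0,0,0,0],[0,0,0,0,0,0],[0,0,0,0,0,0],[0,0,0,0,0,0],[0,0,0,0,0,0],[0,0,0,0,0,0]], jaw=-1)

```text
clock: 7.45
tcp_pos: [0.6154, 0.0718, 0.1265]
orientation: [-0.0, -0.036, 0.999, 0.0]
wrist_force: [-0.8, -0.2, -1.4]
finger_gap: 0.0856
grip_force: 0.0
```

Emit:
jog_arm(rows=[[0,0,0.2,0,0,0],[0,0,0.6,0,0,0],[0,0,1.2,0,0,0],[0,0,1.9,0,0,0],[0,0,2.5,0,0,0],[0,0,3.0,0,0,0],[-0.4,-0.8,3.3,0,0,0],[-0.8,-1.6,3.3,0,0,0],[-1.2,-2.4,3.3,0,0,0],[-1.6,-3.2,3.3,0,0,0],[-2.0,-4.0,3.3,0,0,0],[-2.2,-4.4,3.3,0,0,0]])

```text
clock: 8.45
tcp_pos: [0.5258, -0.107, 0.2595]
orientation: [0.0, -0.035, 0.999, -0.001]
wrist_force: [0.6, -0.4, -0.3]
finger_gap: 0.0857
grip_force: 0.0
```

Run:
```python
from workcell import env
from h import *
s=env.get_state();print(s['clock'],s['tcp_pos'],s['orientation'])
c=env.read_camera("side");np.savez("side2.npz",**c);t=env.read_camera("top");np.savez("top2.npz",**t)
a=cv2.resize(c["pixels"][110:265,160:290,::-1],None,fx=3,fy=3,interpolation=cv2.INTER_NEAREST)
b=cv2.resize(t["pixels"][130:285,170:300,::-1],None,fx=3,fy=3,interpolation=cv2.INTER_NEAREST)
cv2.imwrite("pics/c2.png",cv2.convertScaleAbs(cv2.hconcat([a,b]),alpha=1.5))
```

```text
8.45 [ 0.5258 -0.107   0.2595] [ 0.0002 -0.0351  0.9994 -0.0006]
```

View pics/c2.png

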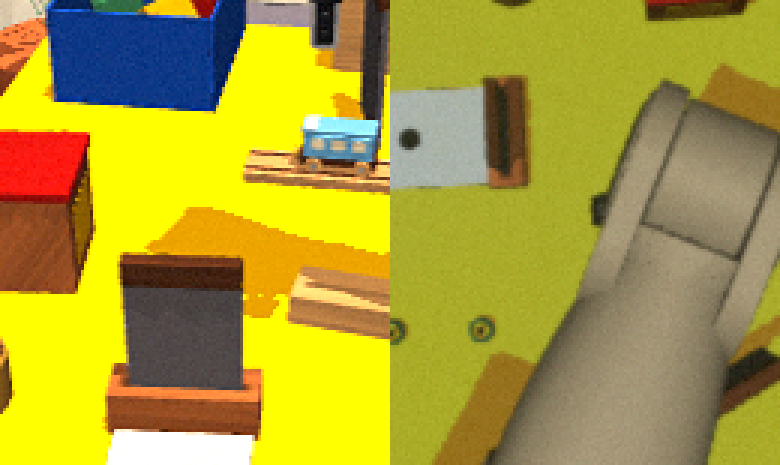

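The panel stands upright and centred in the slot (side crop, strip at about (182,272), block at (184,400)). Next I'll check the height and position of the free-standing decoy panel.

Run:
```python
from h import *
t=dict(np.load("top0.npz"));s=dict(np.load("side0.npz"))
for a,b in(((302.5,252.5),(323,134)),((268,272.5),(353,150))):
    best=min((np.linalg.norm(ray(t,a,z)[0]-ray(s,b,z)[0]),z) for z in np.arange(0,.35,.005));print(best,ray(t,a,best[1]),ray(s,b,best[1]))
```

```text
(np.float64(0.005872719275373103), np.float64(0.185)) [[ 0.3763 -0.2265  0.185 ]] [[ 0.3802 -0.2221  0.185 ]]
(np.float64(0.007074157575423281), np.float64(0.19)) [[ 0.317  -0.1266  0.19  ]] [[ 0.3099 -0.127   0.19  ]]
```

Emit:
jog_arm(rows=[[-0.1,-0.2,0,0,0,-0.1],[-0.5,-0.8,0,0,0,-0.2],[-0.9,-1.5,0,0,0,-0.4],[-1.3,-2.2,0,0,0,-0.5],[-1.7,-2.9,0,0,0,-0.7],[-2.1,-3.6,0,0,0,-0.8],[-2.5,-4.2,0,0,0,-1.0],[-2.9,-4.8,0,0,0,-1.1],[-3.2,-5.3,0,0,0,-1.25],[-3.42,-5.6,0,0,0,-1.33],[-3.42,-5.63,0,0,0,-1.33],[-3.42,-5.63,0,0,0,-1.33]])

```text
clock: 9.55
tcp_pos: [0.3909, -0.3296, 0.2586]
orientation: [0.0, 0.034, 0.999, 0.0]
wrist_force: [0.3, 1.1, 0.3]
finger_gap: 0.0854
grip_force: 0.0
```

Emit:
jog_arm(rows=[[0,0,-0.3,0,0,0],[0,0,-0.8,0,0,0],[0,0,-1.4,0,0,0],[0,0,-2.0,0,0,0],[0,0,-2.6,0,0,0],[0,0,-3.1,0,0,0],[0,0,-3.4,0,0,0],[0,0,-3.5,0,0,0],[0,0,-3.5,0,0,0]])

```text
clock: 10.3
tcp_pos: [0.3909, -0.3277, 0.1176]
orientation: [-0.001, 0.032, 0.999, 0.001]
wrist_force: [-0.2, 0.3, 0.7]
finger_gap: 0.0853
grip_force: 0.0
```

Run:
```python
from workcell import env
from h import *
s=env.get_state();print(s['clock'],s['tcp_pos'],s['orientation'],s['joint_pos'],s['tau'])
c=env.read_camera("side")
cv2.imwrite("pics/c3.png",cv2.convertScaleAbs(cv2.resize(c["pixels"][20:220,240:440,::-1],None,fx=3,fy=3,interpolation=cv2.INTER_NEAREST),alpha=1.5))
```

```text
10.3 [ 0.3909 -0.3277  0.1176] [-0.0007  0.0323  0.9995  0.001 ] [-0.8554  0.2558 -0.3205  0.9969  0.0004 -0.7908] [ -0.0408 -41.5073  26.7431  -0.2643   0.0012   0.004 ]
```

View pics/c3.png

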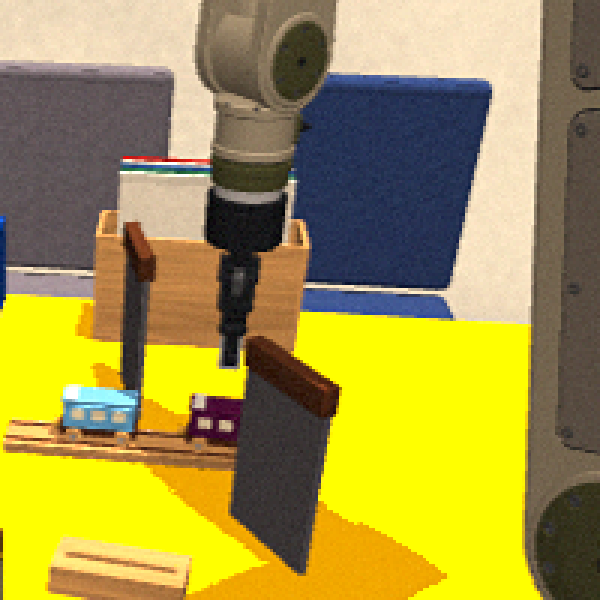

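The gripper hangs over plum at crop (230,360), clear of the decoy strip at (290,375), and the wrist is far above it.

Emit:
jog_arm(rows=[[0,-0.05,-0.3,0,0,0],[0,-0.05,-0.8,0,0,0],[0,-0.05,-1.3,0,0,0],[0,-0.05,-1.7,0,0,0],[0,-0.05,-2.0,0,0,0],[0,-0.05,-2.2,0,0,0],[0,-0.05,-2.3,0,0,0],[0,-0.05,-2.3,0,0,0],[0,-0.05,-2.3,0,0,0]])

```text
clock: 11.1
tcp_pos: [0.3912, -0.3319, 0.0274]
orientation: [0.0, 0.033, 0.999, -0.0]
wrist_force: [-0.6, -0.8, 0.3]
finger_gap: 0.0852
grip_force: 0.0
```

Emit:
jog_arm(rows=[[0,0,0,0,0,0],[0,0,0,0,0,0],[0,0,0,0,0,0],[0,0,0,0,0,0],[0,0,0,0,0,0],[0,0,0,0,0,0],[0,0,0,0,0,0],[0,0,0,0,0,0],[0,0,0,0,0,0],[0,0,0,0,0,0]], jaw=1, force=40)

```text
clock: 11.93
tcp_pos: [0.391, -0.332, 0.0271]
orientation: [0.0, 0.033, 0.999, -0.0]
wrist_force: [-0.1, -0.0, 5.9]
finger_gap: 0.0354
grip_force: 41.8
```

Emit:
jog_arm(rows=[[0,0,0.2,0,0,0],[0,0,0.6,0,0,0],[0,0,1.1,0,0,0],[0,0,1.7,0,0,0],[0,0,2.4,0,0,0],[0,0,3.1,0,0,0],[0,0,3.8,0,0,0],[0,0,4.5,0,0,0],[0,0,5.2,0,0,0],[0,0,5.7,0,0,0],[0,0,6.0,0,0,0],[0,0,6.1,0,0,0]], force=60)

```text
clock: 12.93
tcp_pos: [0.391, -0.3317, 0.2729]
orientation: [0.001, 0.033, 0.999, -0.001]
wrist_force: [0.2, -0.1, -1.3]
finger_gap: 0.035
grip_force: 60.1
```

Emit:
jog_arm(rows=[[0.1,0.2,0,0,0,0.2],[0.3,0.6,0,0,0,0.7],[0.5,1.2,0,0,0,1.4],[0.8,1.8,0,0,0,2.1],[1.05,2.4,0,0,0,2.8],[1.3,3.0,0,0,0,3.6],[1.55,3.6,0,0,0,4.4],[1.8,4.2,0,0,0,5.2],[2.05,4.8,0,0,0,6.0],[2.3,5.4,0,0,0,6.8],[2.55,6.0,0,0,0,7.6],[2.8,6.6,0,0,0,8.4]])

```text
clock: 13.93
tcp_pos: [0.5018, -0.0652, 0.2687]
orientation: [-0.001, -0.398, 0.917, 0.001]
wrist_force: [-0.7, 0.5, -2.0]
finger_gap: 0.0351
grip_force: 60.0
```

Emit:
jog_arm(rows=[[0.25,0.6,0,0,0,0.8],[0.5,1.2,0,0,0,1.6],[0.75,1.8,0,0,0,2.4],[1.0,2.4,0,0,0,3.2],[1.25,3.0,0,0,0,4.0],[1.5,3.6,0,0,0,4.8],[1.75,4.2,0,0,0,5.6],[2.0,4.8,0,0,0,6.4],[2.25,5.4,0,0,0,7.1],[2.5,5.9,0,0,0,7.6],[2.6,6.2,0,0,0,7.93],[2.6,6.2,0,0,0,7.93]])

```text
clock: 14.93
tcp_pos: [0.606, 0.1833, 0.2682]
orientation: [0.001, 0.734, -0.679, -0.001]
wrist_force: [-0.9, 0.2, -2.4]
finger_gap: 0.0354
grip_force: 60.2
```

Run:
```python
from workcell import env
from h import *
from scipy.spatial.transform import Rotation as R
s=env.get_state();q=s['orientation'];M=R.from_quat(q[[1,2,3,0]]).as_matrix()
print(s['clock'],s['tcp_pos'],q,s['joint_pos'],s['finger_gap'],s['grip_force']);print(M)
th=np.radians(4.15);ex=np.array([np.cos(th),np.sin(th),0])
N=R.from_rotvec(np.radians(30)*ex).as_matrix()@M
print("tilt units",30*ex/6,"tool z after",N[:,2])
# plum_mid in tool frame: grasp pt 19mm behind TCP + 4mm deeper below => 15 mm behind
goal=np.array([.6065,.181,.15]);print("tcp goal",goal+N[:,2]*.015)
c=env.read_camera("side")
cv2.imwrite("pics/c4.png",cv2.convertScaleAbs(cv2.resize(c["pixels"][30:290,130:300,::-1],None,fx=2.2,fy=2.2,interpolation=cv2.INTER_NEAREST),alpha=1.5))
```

```text
14.9333 [0.606  0.1833 0.2682] [ 0.0011  0.7339 -0.6793 -0.0014] [ 0.1666  0.4303  0.3061  1.4501  0.0008 -1.4815] 0.035432110213443675 60.162248611450195
[[ 0.0772 -0.997  -0.0036]
 [-0.997  -0.0772  0.0002]
 [-0.0005  0.0035 -1.    ]]
tilt units [4.9869 0.3618 0.    ] tool z after [-0.0397  0.4989 -0.8658]
tcp goal [0.6059 0.1885 0.137 ]
```

View pics/c4.png

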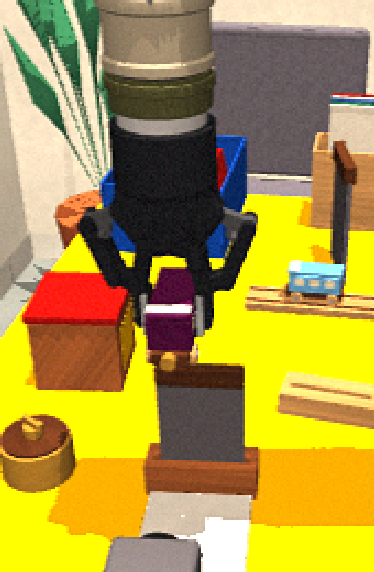

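The brass coupling at crop (168,362) faces the camera stand. Next I'll tilt it and lower it to the show point.

Emit:
jog_arm(rows=[[0,0.02,0,0.3,0.02,0],[0,0.05,0,1.0,0.07,0],[0,0.08,0,1.8,0.13,0],[0,0.1,0,2.6,0.19,0],[0,0.15,0,3.4,0.25,0],[0,0.18,0,4.2,0.3,0],[0,0.2,0,4.8,0.35,0],[0,0.2,0,5.0,0.36,0],[0,0.2,0,5.0,0.36,0]])

```text
clock: 15.73
tcp_pos: [0.606, 0.1863, 0.2692]
orientation: [-0.176, 0.706, -0.659, -0.19]
wrist_force: [-0.2, -0.4, -2.1]
finger_gap: 0.0354
grip_force: 60.1
```

Emit:
jog_arm(rows=[[0,0,-0.2,0,0,0],[0,0,-0.6,0,0,0],[0,0,-1.0,0,0,0],[0,0,-1.5,0,0,0],[0,0,-2.0,0,0,0],[0,0,-2.4,0,0,0],[0,0,-2.8,0,0,0],[0,0,-3.1,0,0,0],[0,0,-3.25,0,0,0],[0,0,-3.28,0,0,0],[0,0,-3.28,0,0,0],[0,0,-3.28,0,0,0]])

```text
clock: 16.73
tcp_pos: [0.607, 0.1889, 0.1402]
orientation: [-0.177, 0.708, -0.657, -0.189]
wrist_force: [0.3, 0.2, -1.9]
finger_gap: 0.0352
grip_force: 60.1
```

Run:
```python
from workcell import env
from h import *
from scipy.spatial.transform import Rotation as R
s=env.get_state();q=s['orientation'];M=R.from_quat(q[[1,2,3,0]]).as_matrix()
print(s['clock'],s['tcp_pos'],s['joint_pos'],s['finger_gap'],s['grip_force'],s['wrist_force']);print(M, s['tcp_pos']-.015*M[:,2])
c=env.read_camera("side");t=env.read_camera("top")
a=cv2.resize(c["pixels"][80:300,150:290,::-1],None,fx=2.6,fy=2.6,interpolation=cv2.INTER_NEAREST)
cv2.imwrite("pics/c5.png",cv2.convertScaleAbs(a,alpha=1.5))
th=np.radians(4.15);ey=np.array([-np.sin(th),np.cos(th),0]);sp=np.array([.6065,.181,.15])
print("exp mid px",proj(c,sp),"nose px",proj(c,sp+ey*(.05*.866+.016*.5)+[0,0,.025-.0139]))
```

```text
16.7333 [0.607  0.1889 0.1402] [-0.0667  0.4823 -0.0304  1.1368  0.5192 -1.732 ] 0.03519156785283331 60.124547481536865 [ 0.322   0.2395 -1.9342]
[[ 0.0641 -0.9973 -0.035 ]
 [-0.8632 -0.0731  0.4996]
 [-0.5008 -0.0018 -0.8655]] [0.6075 0.1814 0.1532]
exp mid px [[211.7639 230.4772]] nose px [[207.6562 243.7703]]
```

View pics/c5.png

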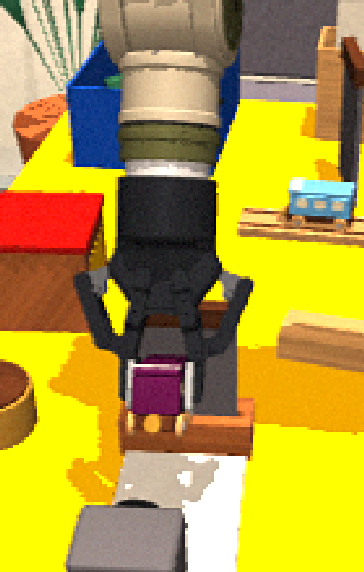

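The coupling at crop (153,424), which is pixel (209,243), matches the expected (208,244) nose position. The panel still stands in the slot behind it. I'll let it settle and hand in.

Emit:
jog_arm(rows=[[0,0,-0.05,0,0,0],[0,0,-0.05,0,0,0],[0,0,-0.05,0,0,0],[0,0,-0.05,0,0,0],[0,0,-0.05,0,0,0],[0,0,-0.05,0,0,0],[0,0,-0.05,0,0,0],[0,0,-0.05,0,0,0]])

```text
clock: 17.5
tcp_pos: [0.6066, 0.1885, 0.1373]
orientation: [-0.177, 0.707, -0.658, -0.19]
wrist_force: [0.9, -0.3, -1.6]
finger_gap: 0.0348
grip_force: 60.1
```

```bash
python3 -c "
from workcell import env
print(env.get_state()['tcp_pos']);print(env.hand_in())"
```

```text
[0.60661324 0.18853654 0.13731859]
the job is handed in; nothing more can be done
None
```

I handed the job in at about 17.5 s, with no verdict returned: the panel stands let go in the stand's slot, and the plum carriage is held at the show point with its coupling to the lens, tipped up 30°.

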